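# Aim the sensor head and hold its spring-return boom at the scale mark

## Robot

A 6-joint arm with a two-finger parallel gripper is mounted at the origin on the work surface. World frame = base frame: x ahead of the robot, y to its left, z up, the work surface at z = 0. Lengths are in m, angles in rad, forces in N, time in s.
With the tool pointing down it reaches from about 0.25 to 0.725 m from the base axis. Payload 4 kg.
Tool frame: the origin (TCP) lies midway between the tips of the shut fingers; the grasp point (between the pads) lies grip_point_offset behind it (grip_point_offset is the distance from the TCP to the grasp point, in m); z points along the fingers, y is the line along which they close (so a half turn about z gives the same grasp; the last joint's range is limited). The gripper opens to 85 mm and grips with 20 to 120 N. Pads are 22 mm wide; open, the fingers measure 114 mm over their backs; the gripper's body (76 mm by 85 mm) begins 54 mm behind the grasp point. The pads swing forward as they close: fully open they stand 13 mm farther back than shut.
Start: joints at [-1.275, 0.241, 0.005, 1.335, 0, 1.571], TCP at [0.146, -0.478, 0.231] pointing down, gripper open.
Joint ranges: [-2.72, 2.72], [-1.05, 1.87], [-1.09, 1.28], [-1.99, 2.15], [-1.42, 1.44], [-3.14, 3.14]. Speed limits (rad/s): [2.79, 2.79, 3.14, 3.14, 3.14, 3.14].

## Interface

Orientations are given as a unit quaternion [x, y, z, w].
In Python, from workcell import * gives the robot as it stands. The module is installed in compiled form; this text tells all that it offers.
- The arm moves only by the tool arm_command, never from a script. Its arguments are lists of equal length, an entry for each row: "slide": the shift along the tool's x, y, z in cm, a list of three; "spin": the turn about the tool's z in degrees. A call has exactly 5 rows; each row is the pose to reach, as a shift and turn from the pose commanded when the call began, along the tool's axes at that moment; what a row does not reach only later rows make up. A row lasts 1/8 s, in which the tool goes at most 62.5 mm and 10.7 degrees, less where a joint would pass 70% of its speed; a pose out of reach is approached as far as the arm can. A call with a gripper value outside its range is refused whole. "jaw" is the finger opening in cm, from 0 to 8.54, set as the call begins (left out, the last holds). The fingers move at their own pace and stop on an object; the grip force is fixed at half the most. Time passes only in rows, so rows that repeat a pose let the fingers close, or fill a call up. It gives the time, the measured TCP pose, the force, the opening and the grip force at its end, in the units of the state.
- get_obs(): the state, without advancing time (a new reading comes with each control period).
- camera(name): name is "side" or "top"; returns a dict with "pixels" (480x640x3 uint8, red, green, blue), "range_z" (480x640 float32, m along the optical axis (not along the pixel's ray), 0 where there is no reading), "intrinsics" (3x3 intrinsics, pixels), "k1" (the pictures are not rectified: a ray, as slopes to the right and down, at radius r is drawn at 1 + k1 r^2 times it, then the intrinsics apply), "rvec" (rotation vector, rad) and "tvec" (3), from world to camera coordinates, as OpenCV has them. Camera axes: x right, y down, z forward; pixel columns grow to the right and rows downward; lengths in m; the calibration is good to about 2 mm. A picture is of the moment at which its call begins.
- job_done(): hands the job in; it is judged then, once.
Trained networks look in a picture, given as the dict that the camera call returned (one of the last four; its "shot" number tells which), for a name from the list of things; names that differ only in an ending like _2 or _b are one class to them, and where a whole thing is asked for, a point or a joint stands for the part that bears it (a point fixed in the world has none). Each returns a list of dicts, best first, with "confidence" (0 to 1); they miss things now and then, are a little off and sometimes report something else, mostly with a low value. They report only what shows in the picture. A call takes as long as a camera call.
- recognise(picture, thing): "centre" ([column, row] in pixels, amid what is visible of it).
- landmark_of(picture, thing): "centre" ([column, row] in pixels: a listed point, or the origin of a listed thing).
The state is a dict: "clock": time; "joint_pos": joint angles; "joint_vel": joint speeds; "tau": joint torques, N m; "eef_pos": TCP position; "tool_rot": TCP orientation; "ft_force": force on the tool from outside, world axes, zero at the start; "ft_torque": the same for the moment, N m; "grip_width": finger opening in m; "grasp_force": force on a finger pad.
Only numpy, scipy, OpenCV 4.12 (cv2) and the standard library are available. Lean on these libraries where they do the work, as an engineer would, in place of code of your own. Each camera call takes 0.05 s, during which the arm holds its last target. There are 200 camera calls.

## Task

First turn the sensor head on the telescoping boom about its upright axis until its snout points straight along the index line on the boom's end. Then push the boom's lock button fully down to free it, take the head, draw the boom out until its pointer stands on the long mark of the scale, and hold it there: a spring pulls it back, so finish still gripping the head with the pointer on the mark and the snout still on its line. Leave the cup, jar and slide box where they stand.

Things in the scene. Friction and masses are not known exactly. Their poses are not given: they have to be found in the camera images.
- stand: White pedestal (foot 300 x 130 mm, deck 56 mm high), fixed, with the telescoping boom: an aluminium sleeve 44 mm wide, top 96 mm above the table, from which a steel bar with an aluminium end block slides out level; a slide nest 57 mm high beyond its end. Origin on the table; +x is the way the boom extends, z up. All but the head and the button is lower than 105 mm.
- head (a joint): Turn of the sensor head about its upright axis on the boom, rad, counter-clockwise seen from above; 0 = snout exactly along the index line (along stand +x). Starts between 0.6 and 1.4. Friction 0.06 N m holds it where it is left; stops at -1.6 and 1.6.
- head_grip (a point): Point on the head's turning axis, 128 mm above the table, at mid-height of its white grip block. It is 24 mm across its two flats (point y; grip across these), 30 mm long (point x), 106 to 146 mm above the table, on a 42 mm disc. Site x points to the snout. A black line on the block's top runs from the middle towards the snout side.
- snout_tip (a point): Tip of the steel snout, a 14 mm tube that sticks out of one end of the grip block near its foot, 36 mm from the turning axis, 115 mm above the table.
- index_line (a point): Middle of the dark index line (10 x 4 mm) on top of the boom's aluminium end block, straight ahead of the turning axis (44 mm from it, towards stand +x), 96 mm above the table. It moves with the boom.
- button_top (a point): Centre of the top of the lock button: a round steel cap, 28 mm across, in a black ring on top of the sleeve, 118 mm above the table when up; 140 mm behind the head's axis. Press straight down.
- lock_button (a joint): Travel of the lock button, m: 0 up (boom locked), 0.008 fully down (boom free). Needs about 4 N and stays down by itself.
- boom (a joint): Extension of the boom, m, from 0 (fully in, the start) to 0.095. Locked until the button is down by 0.006. A spring pulls it back in with 3 N at 0 to 7 N at 0.095, plus 0.8 N friction.
- pointer (a point): Tip of the boom's thin dark steel pointer, on the boom's side (stand -y), riding just above the scale; moves with the boom. Site x is the direction of extension.
- set_mark (a point): The long black mark (3 mm wide, 24 mm long, all across) on the white scale strip beside the boom, at the strip's edge under the pointer's path; the other marks, 10 mm apart, are short (8 mm). The strip is set differently each time, fixed during the job: the pointer has 33 to 77 mm to travel to the mark along point x.
- scrap_cup: Bystander: open square steel cup, 60 x 60 x 55 mm, origin under its centre.
- jar: Bystander: amber glass jar, 42 mm across, 65 mm tall, origin under its centre.
- slide_box: Bystander: grey plastic box, 85 x 35 x 30 mm, origin under its centre.

How it is judged:
On the way, in this order (a step that is already met when the one before it is completed fails the run):
1. the snout points along the index line (within 0.12 rad), the boom still in and locked (value of joint head between -0.12 and 0.12 rad and value of joint each of boom, lock_button below 0.004 m), for 0.2 s.
2. the lock button is fully down (value of joint lock_button above 0.0065 m), for 0.1 s.
At the end, for the whole second after the job is handed in: The pointer is within 4 mm of the long mark along the scale and still, the snout within 0.12 rad of the index line, the button down, and the fingers hold the head (more than 2 N) (x of pointer in the frame of set_mark between -0.004 and 0.004 m and value of joint head between -0.12 and 0.12 rad and value of joint lock_button above 0.0065 m and velocity of joint boom between -0.005 and 0.005 m/s and contact force between the fingers and head above 2 N); the arm keeps its last pose, push and grip.
It fails at once if the scrap cup is moved by more than 20 mm or tipped (distance of scrap_cup from where it was at the start of the episode above 0.02 m or angle between scrap_cup's own z axis and vertical above 0.3 rad).
It fails at once if the jar is moved by more than 20 mm or tipped (distance of jar from where it was at the start of the episode above 0.02 m or angle between jar's own z axis and vertical above 0.3 rad).
It fails at once if the slide box is moved by more than 20 mm or tipped (distance of slide_box from where it was at the start of the episode above 0.02 m or angle between slide_box's own z axis and vertical above 0.3 rad).
It also fails if it takes over 54 s, if anything falls off the work surface, if the arm or the gripper's body presses on something with over 40 N, if the wrist force passes 120 N, or if a joint passes its speed limit or range.

## Working session

There is one attempt and no reset: what is moved stays moved. The work goes in short steps, Python scripts to look and compute and a tool call to move; the robot and the scene stay as the last step left them, time stands still between calls to the robot, and variables do not carry over. Pictures are saved under pics/ and viewed, at most 10 in all, crops included, and the job is handed in when it is done.

Besides the shell and the picture viewer there is one more tool, called after "Emit:" by a JSON object that holds its "fn" and its "kwargs". arm_command: Moves the arm, as the interface text tells. Its arguments: {"type":"object","properties":{"slide":{"type":"array","items":{"type":"array","items":{"type":"number"}}},"spin":{"type":"array","items":{"type":"number"}},"jaw":{"type":"number"}},"required":["slide","spin"]}

```bash
mkdir -p pics; cat > h.py <<'E'
from workcell import *
import numpy as np, cv2
from scipy.spatial.transform import Rotation as R
def ray(p,px):
    K=np.array(p["intrinsics"]);k=p["k1"]
    d=cv2.undistortPoints(np.array([[px]],float),K,np.array([k,0,0,0,0],float))[0,0]
    M=cv2.Rodrigues(np.array(p["rvec"],float))[0];t=np.array(p["tvec"],float).ravel()
    return -M.T@t, M.T@np.array([d[0],d[1],1.])
def atz(p,px,z):
    c,d=ray(p,px); return c+d*(z-c[2])/d[2]
def tri(ps,pxs):
    A=np.zeros((3,3));b=np.zeros(3)
    for p,x in zip(ps,pxs):
        c,d=ray(p,x);d/=np.linalg.norm(d);P=np.eye(3)-np.outer(d,d);A+=P;b+=P@c
    return np.linalg.solve(A,b)
def proj(p,X):
    return cv2.projectPoints(np.array([X],float),np.array(p["rvec"],float),np.array(p["tvec"],float),np.array(p["intrinsics"]),np.array([p["k1"],0,0,0,0],float))[0].ravel()
def save(p,n): cv2.imwrite("pics/"+n,p["pixels"][:,:,::-1])
E
cat > a.py <<'E'
from h import *
np.set_printoptions(precision=4,suppress=True)
s=get_obs();print(s["clock"],s["eef_pos"],s["tool_rot"]);
try: print(grip_point_offset)
except Exception as e: print(e)
P={n:camera(n) for n in("top","side")}
for n in P: save(P[n],n+"0.png")
Z=dict(head_grip=.128,snout_tip=.115,index_line=.096,button_top=.118,pointer=None,set_mark=None,stand=0,scrap_cup=0,jar=0,slide_box=0)
for t,z in Z.items():
    c={}
    for n in P:
        r=landmark_of(P[n],t)
        if r: c[n]=r[0]["centre"];print(t,n,np.array(r[0]["centre"]),round(r[0]["confidence"],2),atz(P[n],c[n],z) if z is not None else "")
    if len(c)==2: print("   tri",tri([P[n] for n in c],list(c.values())))
E
python3 a.py
```

```text
0.0 [ 0.1456 -0.4777  0.2304] [ 0.9891  0.1474 -0.0002 -0.001 ]
0.0187
head_grip top [304.  248.8] 0.59 [ 0.5048 -0.0409  0.128 ]
head_grip side [316.4 221.1] 0.86 [ 0.5131 -0.0453  0.128 ]
   tri [ 0.5095 -0.0411  0.1249]
snout_tip top [325.9 261.1] 0.59 [ 0.4883 -0.0718  0.115 ]
snout_tip side [303.6 237.9] 0.63 [ 0.4869 -0.0731  0.115 ]
   tri [ 0.4878 -0.0718  0.114 ]
index_line top [292.5 276.2] 0.62 [ 0.4682 -0.0229  0.096 ]
index_line side [231.  314.3] 0.72 [ 0.3601 -0.219   0.096 ]
   tri [ 0.4152 -0.0215 -0.0814]
button_top top [333.7 157. ] 0.77 [ 0.6412 -0.0845  0.118 ]
button_top side [393.4 232.8] 0.77 [ 0.64   -0.0841  0.118 ]
   tri [ 0.6405 -0.0844  0.1183]
pointer top [281.9 222.6] 0.78 
pointer side [330.1 230.8] 0.73 
   tri [ 0.5483 -0.0057  0.0768]
set_mark top [273.3 273.2] 0.88 
set_mark side [291.8 230.3] 0.83 
   tri [0.4751 0.0069 0.0758]
stand top [317.  215.3] 0.72 [ 0.5753 -0.0589  0.    ]
stand side [346.1 280. ] 0.59 [ 0.5683 -0.0592  0.    ]
   tri [ 0.5719 -0.0586 -0.0003]
scrap_cup top [215.4 200.4] 0.66 [0.6021 0.1116 0.    ]
scrap_cup side [349.1 227.2] 0.96 [0.6094 0.1079 0.    ]
   tri [ 0.6066  0.1119 -0.0032]
jar top [358.2 350.7] 0.88 [ 0.3527 -0.1242  0.    ]
jar side [226.6 314.8] 0.65 [ 0.348  -0.1187  0.    ]
   tri [ 0.3506 -0.1239  0.0048]
slide_box top [252.8 130.9] 0.67 [0.7228 0.05   0.    ]
slide_box side [406.1 237.8] 0.84 [0.7181 0.0539 0.    ]
   tri [0.719  0.0498 0.0036]
```

```bash
python3 - <<'E'
import cv2,numpy as np
a=cv2.imread("pics/top0.png");b=cv2.imread("pics/side0.png")
A=cv2.resize(a[110:310,220:380],None,fx=2.5,fy=2.5);B=cv2.resize(b[170:370,230:390],None,fx=2.5,fy=2.5)
cv2.imwrite("pics/c0.png",np.hstack([A,B]))
E
```

```text
(no output)
```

View pics/c0.png

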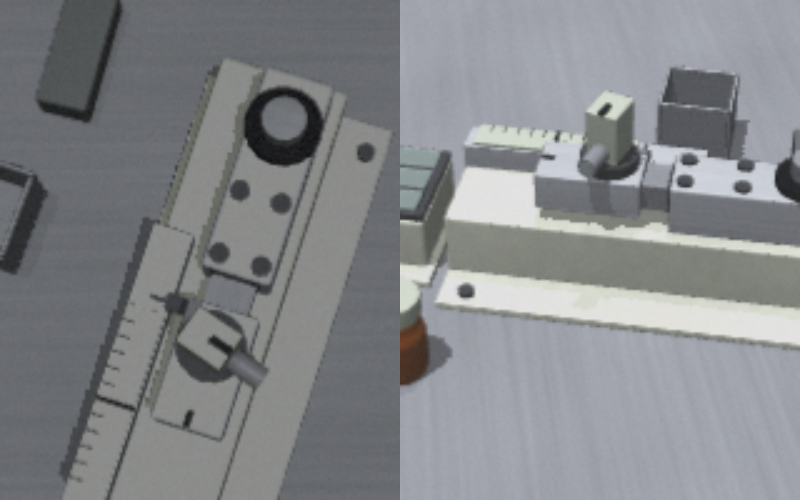

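View pics/top0.png

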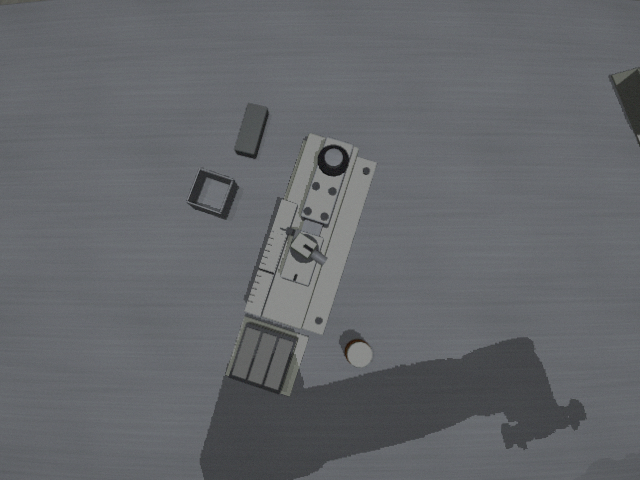

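The top view shows the head axis at about (304,248) and the snout to its lower right. The index line is at (295,277), the pointer tip at (281,228) and the long mark from (259,269) to (274,273). Next I'll fit the stand axis and the travel.

```bash
cat > m.py <<'E'
from h import *
np.set_printoptions(precision=4,suppress=True)
p=camera("top");q=camera("side")
B=tri([p,q],[landmark_of(x,"button_top")[0]["centre"] for x in(p,q)])
H=tri([p,q],[landmark_of(x,"head_grip")[0]["centre"] for x in(p,q)])
I=atz(p,[295.2,277.6],.096)
print("B",B,"H",H,"I",I)
u=(I-B)[:2];L=np.hypot(*u);u/=L;a=np.arctan2(u[1],u[0])
print("L(184)",L,"ang",np.degrees(a),"axis est",B[:2]+u*.14*L/.184)
S=tri([p,q],[landmark_of(x,"snout_tip")[0]["centre"] for x in(p,q)])
print("snout",S)
for z in(.075,.077,.08):
  P=atz(p,[280.8,228.4],z);m=[atz(p,x,z) for x in([274,273.5],[266.2,271.2],[259,268.8])]
  print(z,P,m[0],"travel",[(x-P)[:2]@u for x in m],"lat",(P-I)[:2]@np.array([-u[1],u[0]]))
# stripes direct: image patch of scale edges
s=get_obs();X=R.from_quat(s["tool_rot"]).as_matrix();print(X)
E
python3 m.py
python3 - <<'E'
import cv2
a=cv2.imread("pics/top0.png")
cv2.imwrite("pics/c1.png",cv2.resize(a[212:292,250:335],None,fx=7,fy=7,interpolation=cv2.INTER_CUBIC))
E
```

```text
B [ 0.6432 -0.0859  0.1207] H [ 0.5095 -0.039   0.1311] I [ 0.4661 -0.0269  0.096 ]
L(184) 0.1866365169994679 ang 161.57958105545325 axis est [ 0.5085 -0.041 ]
snout [ 0.4889 -0.0678  0.1121]
0.075 [ 0.5423 -0.0041  0.075 ] [0.4737 0.006  0.075 ] travel [np.float64(0.06821842221619753), np.float64(0.06859492077605037), np.float64(0.06855068116165743)] lat -0.045663040319936246
0.077 [ 0.542  -0.0043  0.077 ] [0.4736 0.0058 0.077 ] travel [np.float64(0.06805260753273067), np.float64(0.06842819095870173), np.float64(0.06838405887505221)] lat -0.045430070118217224
0.08 [ 0.5415 -0.0045  0.08  ] [0.4734 0.0056 0.08  ] travel [np.float64(0.06780388550753026), np.float64(0.0681780962326788), np.float64(0.06813412544514443)] lat -0.0450806148156387
[[ 0.9566  0.2915 -0.    ]
 [ 0.2915 -0.9566  0.    ]
 [-0.     -0.     -1.    ]]
```

View pics/c1.png

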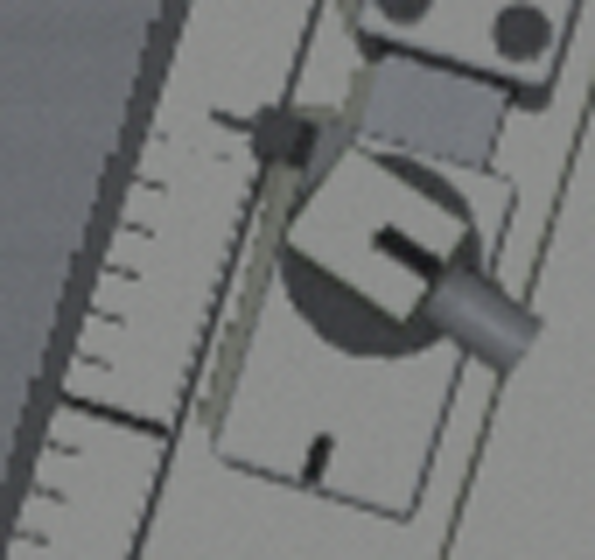

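The crop puts the pointer tip at full-image (280.4,228.4), the mark from (259.3,269) to (274,273.7), and the black line on the block's top from (304,245.6) to (312.1,250.9).

```bash
cat > g.py <<'E'
from h import *
import sys
np.set_printoptions(precision=3,suppress=True)
s=get_obs();M=R.from_quat(s["tool_rot"]).as_matrix()
print("clock",s["clock"],"pos",s["eef_pos"],"x ang",np.degrees(np.arctan2(M[1,0],M[0,0])),"f",s["ft_force"],s["ft_torque"],"w",s["grip_width"],s["grasp_force"],"j",s["joint_pos"])
if len(sys.argv)>3: print("slide cm",100*M.T@(np.array(list(map(float,sys.argv[1:4])))-s["eef_pos"]))
E
python3 - <<'E'
from h import *
p=camera("top")
def ang(a,b,z):
    d=atz(p,b,z)-atz(p,a,z);return np.degrees(np.arctan2(d[1],d[0]))
o=lambda x,y:[250+x/7,212+y/7]
print("strip edge",ang(o(320,0),o(135,560),.075),"block right",ang(o(512,195),o(408,517),.096),"mark",ang(o(65,399),o(168,432),.075))
print("black line",ang(o(378,235),o(435,272),.146),"block edges",ang(o(288,237),o(405,320),.146),ang(o(355,148),o(470,230),.146))
c=np.mean([o(288,237),o(405,320),o(355,148),o(470,230)],0);print("block top centre",atz(p,c,.146))
E
python3 g.py 0.5085 -0.041 0.18
```

```text
strip edge 161.83702710569938 block right 161.82025120947628 mark -107.98521821761277
black line -123.49438805941202 block edges -125.78504166574872 -126.06383959213886
block top centre [ 0.50749339 -0.04169462  0.146     ]
clock 1.55 pos [ 0.146 -0.478  0.231] x ang 16.949762507722564 f [-0.726  0.013  0.562] [ 0.011  0.031 -0.02 ] w 0.08534652535444318 0.0 j [-1.275  0.241  0.005  1.335 -0.     1.571]
slide cm [ 47.447 -31.255   5.13 ]
```

Emit:
{"fn": "arm_command", "kwargs": {"slide": [[4,-2.6,0],[9,-5.9,0],[14,-9.2,0],[19,-12.5,0],[23.7,-15.6,0]], "spin": [0,0,0,0,0]}}

```text
clock: 2.17
eef_pos: [0.328, -0.2585, 0.2316]
tool_rot: [0.989, 0.147, 0.0, 0.0]
ft_force: [0.2, -0.2, 0.3]
grip_width: 0.0851
grasp_force: 0.0
```

```bash
python3 g.py 0.508 -0.0415 0.2
```

```text
clock 2.175 pos [ 0.328 -0.258  0.232] x ang 16.94356156248419 f [ 0.223 -0.181  0.281] [-0.023 -0.028  0.015] w 0.08513098723834649 0.0 j [-0.667  0.076 -0.192  1.301  0.     2.179]
slide cm [ 23.536 -15.511   3.162]
```

Emit:
{"fn": "arm_command", "kwargs": {"slide": [[5,-3.3,0],[10,-6.6,0],[15,-9.9,0],[20,-13.2,0],[23.5,-15.5,0]], "spin": [-10,-20,-30,-40,-50]}}

```text
clock: 2.8
eef_pos: [0.508, -0.041, 0.2313]
tool_rot: [0.832, 0.555, 0.0, 0.0]
ft_force: [0.2, -0.7, 0.6]
grip_width: 0.0855
grasp_force: 0.0
```

Emit:
{"fn": "arm_command", "kwargs": {"slide": [[0,0,0],[0,0,0],[0,0,0],[0,0,0],[0,0,0]], "spin": [-10,-20,-30,-40,-50]}}

```text
clock: 3.42
eef_pos: [0.5066, -0.0432, 0.2313]
tool_rot: [0.52, 0.854, -0.0, -0.0]
ft_force: [0.1, -0.7, -0.2]
grip_width: 0.0855
grasp_force: 0.0
```

Emit:
{"fn": "arm_command", "kwargs": {"slide": [[0,0,0],[0,0,0],[0,0,0],[0,0,0],[0,0,0]], "spin": [-10,-20,-30,-40,-50]}}

```text
clock: 4.05
eef_pos: [0.5066, -0.0432, 0.2313]
tool_rot: [0.111, 0.994, -0.0, -0.0]
ft_force: [-0.5, 1.0, -0.0]
grip_width: 0.0853
grasp_force: 0.0
```

Emit:
{"fn": "arm_command", "kwargs": {"slide": [[0,0,0],[0,0,0],[0,0,0],[0,0,0],[0,0,0]], "spin": [-10,-20,-30,-40,-50]}}

```text
clock: 4.68
eef_pos: [0.5066, -0.0432, 0.2313]
tool_rot: [-0.32, 0.948, 0.0, 0.0]
ft_force: [-0.1, -0.7, -0.9]
grip_width: 0.0858
grasp_force: 0.0
```

Emit:
{"fn": "arm_command", "kwargs": {"slide": [[0,0,1],[0,0,2],[0,0,3],[0,0,3],[0,0,3]], "spin": [-10,-17,-17,-17,-17]}}

```text
clock: 5.3
eef_pos: [0.5067, -0.0432, 0.2015]
tool_rot: [-0.453, 0.891, -0.0, 0.0]
ft_force: [0.3, -0.1, -0.1]
grip_width: 0.0856
grasp_force: 0.0
```

```bash
python3 g.py 0.508 -0.0415 0.113
```

```text
clock 5.3 pos [ 0.507 -0.043  0.202] x ang -126.1077640528946 f [ 0.335 -0.109 -0.071] [ 0.008 -0.04   0.034] w 0.08563835165633116 0.0 j [-0.085  0.272 -0.032  1.267 -0.    -1.026]
slide cm [-0.212  0.003  8.852]
```

Emit:
{"fn": "arm_command", "kwargs": {"slide": [[-0.2,0,2.5],[-0.2,0,5],[-0.2,0,7.5],[-0.2,0,8.8],[-0.2,0,8.8]], "spin": [0,0,0,0,0]}}

```text
clock: 5.92
eef_pos: [0.5073, -0.0415, 0.1129]
tool_rot: [-0.453, 0.891, 0.0, -0.001]
ft_force: [0.1, 0.3, 0.1]
grip_width: 0.0855
grasp_force: 0.0
```

Emit:
{"fn": "arm_command", "kwargs": {"slide": [[0,0,0],[0,0,0],[0,0,0],[0,0,0],[0,0,0]], "spin": [0,0,0,0,0], "jaw": 0}}

```text
clock: 6.55
eef_pos: [0.508, -0.0415, 0.114]
tool_rot: [-0.454, 0.891, -0.0, 0.0]
ft_force: [-1.5, 0.7, 6.0]
grip_width: 0.023
grasp_force: 58.7
```

```bash
python3 g.py
```

```text
clock 6.55 pos [ 0.508 -0.041  0.114] x ang -126.05600871596816 f [-1.512  0.733  5.98 ] [ 0.151  0.375 -0.04 ] w 0.02301034127824773 58.67339551448822 j [-0.082  0.341 -0.176  1.053  0.    -1.023]
```

Emit:
{"fn": "arm_command", "kwargs": {"slide": [[0,0,0],[0,0,0],[0,0,0],[0,0,0],[0,0,0]], "spin": [8,16,24,32,40]}}

```text
clock: 7.18
eef_pos: [0.5075, -0.0408, 0.114]
tool_rot: [-0.12, 0.993, 0.001, 0.0]
ft_force: [-2.6, 3.8, 7.5]
grip_width: 0.0234
grasp_force: 59.3
```

Emit:
{"fn": "arm_command", "kwargs": {"slide": [[0,0,0],[0,0,0],[0,0,0],[0,0,0],[0,0,0]], "spin": [8,16,24,32,32]}}

```text
clock: 7.8
eef_pos: [0.5075, -0.0401, 0.114]
tool_rot: [0.157, 0.988, 0.001, -0.0]
ft_force: [-3.2, 4.7, 6.6]
grip_width: 0.0234
grasp_force: 59.1
```

```bash
python3 g.py
```

```text
clock 7.8 pos [ 0.507 -0.04   0.114] x ang 161.9647558916151 f [-3.234  4.711  6.566] [ 0.797  0.587 -0.048] w 0.023360286514435058 59.081833362579346 j [-0.081  0.341 -0.176  1.054  0.003  0.234]
```

Emit:
{"fn": "arm_command", "kwargs": {"slide": [[0,0,0],[0,0,0],[0,0,0],[0,0,0],[0,0,0]], "spin": [0,0,0,0,0], "jaw": 8.5}}

```text
clock: 8.43
eef_pos: [0.5078, -0.0417, 0.1132]
tool_rot: [0.157, 0.988, -0.0, -0.0]
ft_force: [-0.7, -0.3, -0.5]
grip_width: 0.0851
grasp_force: 0.0
```

Emit:
{"fn": "arm_command", "kwargs": {"slide": [[0,0,-2],[0,0,-4.5],[-3,0,-6.5],[-8,0,-6.5],[-13,0,-6.5]], "spin": [0,0,0,0,0], "jaw": 8.5}}

```text
clock: 9.05
eef_pos: [0.633, -0.0823, 0.1792]
tool_rot: [0.157, 0.988, 0.0, 0.001]
ft_force: [1.0, -0.5, -0.4]
grip_width: 0.0852
grasp_force: 0.0
```

```bash
cat > v.py <<'E'
from h import *
import sys
p=camera("top");q=camera("side")
A=cv2.resize(p["pixels"][150:310,230:358],None,fx=3,fy=3,interpolation=cv2.INTER_CUBIC);B=cv2.resize(q["pixels"][170:330,270:398],None,fx=3,fy=3,interpolation=cv2.INTER_CUBIC)
cv2.imwrite("pics/"+sys.argv[1],np.hstack([A,B])[:,:,::-1])
E
python3 v.py d1.png; python3 g.py 0.6415 -0.085 0.125
```

```text
clock 9.15 pos [ 0.635 -0.083  0.176] x ang 161.87086792442201 f [-0.637  0.085 -0.619] [-0.031  0.088  0.007] w 0.08479613777627844 0.0 j [-0.13   0.549  0.32   1.342 -0.     0.186]
slide cm [-0.672  0.057  5.064]
```

View pics/d1.png

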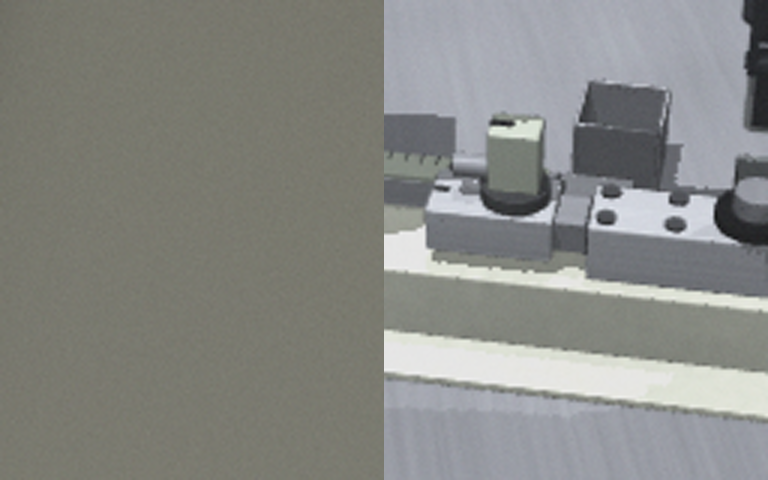

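The side view shows the snout (crop 455,165) swung around to the index-line side (440,187). The arm blocks the top camera, so I'll check the angle numerically from the side camera.

```bash
python3 - <<'E'
from h import *
q=camera("side")
for t,z in(("snout_tip",.115),("head_grip",.128),("index_line",.096),("button_top",.118)):
    r=landmark_of(q,t);print(t,[(np.round(x["centre"],1),round(x["confidence"],2),atz(q,x["centre"],z).round(4)) for x in r[:2]])
H=np.array([.5075,-.0405,.115])
for a in(155,162,169):
    u=np.array([np.cos(np.radians(a)),np.sin(np.radians(a)),0]);print(a,proj(q,H+.036*u),proj(q,H+.044*u*[1,1,0]-[0,0,.019]))
E
```

```text
snout_tip [(array([293.1, 224.8]), 0.85, array([ 0.4742, -0.0321,  0.115 ]))]
head_grip [(array([312.8, 219.3]), 0.9, array([ 0.5078, -0.039 ,  0.128 ]))]
index_line [(array([290.2, 233.3]), 0.66, array([ 0.469 , -0.0302,  0.096 ]))]
button_top [(array([394.3, 231. ]), 0.64, array([ 0.643 , -0.0792,  0.118 ]))]
155 [292.99045292 222.58165022] [288.84618325 230.66234448]
162 [292.36295235 223.96506124] [288.07022272 232.3678302 ]
169 [292.03394986 225.38930494] [287.65300298 234.12619752]
```

Emit:
{"fn": "arm_command", "kwargs": {"slide": [[-0.6,0,0],[-0.6,0,0],[-0.6,0,1],[-0.6,0,3],[-0.6,0,5]], "spin": [0,0,0,0,0], "jaw": 0}}

```text
clock: 10.02
eef_pos: [0.6367, -0.0836, 0.1272]
tool_rot: [0.157, 0.988, 0.0, -0.0]
ft_force: [-0.2, 0.1, 0.3]
grip_width: 0.0
grasp_force: 0.0
```

```bash
python3 g.py 0.641 -0.084 0.110
```

```text
clock 10.025 pos [ 0.637 -0.084  0.127] x ang 161.9510527820491 f [-0.2    0.15   0.311] [ 0.059 -0.014 -0.031] w 2.9363896382722545e-05 0.0 j [-0.131  0.579  0.244  1.236  0.     0.184]
slide cm [-0.424  0.097  1.723]
```

Emit:
{"fn": "arm_command", "kwargs": {"slide": [[-0.4,0,0.5],[-0.4,0,0.8],[-0.4,0,1.1],[-0.4,0,1.3],[-0.4,0,1.5]], "spin": [0,0,0,0,0]}}

```text
clock: 10.65
eef_pos: [0.6415, -0.0851, 0.1143]
tool_rot: [0.157, 0.988, 0.0, 0.001]
ft_force: [-0.6, -0.0, 2.9]
grip_width: -0.0002
grasp_force: 1.4
```

Emit:
{"fn": "arm_command", "kwargs": {"slide": [[0,0,0.1],[0,0,0.2],[0,0,0.25],[0,0,0.25],[0,0,0.25]], "spin": [0,0,0,0,0]}}

```text
clock: 11.28
eef_pos: [0.6413, -0.085, 0.111]
tool_rot: [0.157, 0.988, 0.0, 0.0]
ft_force: [1.8, 0.2, 2.5]
grip_width: -0.0002
grasp_force: 1.3
```

Emit:
{"fn": "arm_command", "kwargs": {"slide": [[0,0,0.05],[0,0,0.1],[0,0,0.15],[0,0,0.2],[0,0,0.2]], "spin": [0,0,0,0,0]}}

```text
clock: 11.9
eef_pos: [0.6411, -0.085, 0.11]
tool_rot: [0.157, 0.988, 0.0, 0.001]
ft_force: [0.0, 0.6, 6.7]
grip_width: 0.0002
grasp_force: 3.7
```

Emit:
{"fn": "arm_command", "kwargs": {"slide": [[0,0,0.05],[0,0,0.1],[0,0,0.15],[0,0,0.15],[0,0,0.15]], "spin": [0,0,0,0,0]}}

```text
clock: 12.52
eef_pos: [0.6412, -0.085, 0.11]
tool_rot: [0.157, 0.988, 0.0, 0.001]
ft_force: [-2.0, -0.4, 13.6]
grip_width: -0.0001
grasp_force: 6.5
```

Emit:
{"fn": "arm_command", "kwargs": {"slide": [[0,0,-2.5],[0,0,-5],[3,0,-7],[8,0,-7.5],[13,0,-7.5]], "spin": [0,0,0,0,0], "jaw": 8.5}}

```text
clock: 13.15
eef_pos: [0.5148, -0.0442, 0.1816]
tool_rot: [0.157, 0.988, 0.0, -0.001]
ft_force: [0.5, 0.7, 0.4]
grip_width: 0.0849
grasp_force: 0.0
```

```bash
sleep 1; python3 g.py 0.5075 -0.0403 0.114
```

```text
clock 13.15 pos [ 0.515 -0.044  0.182] x ang 161.9351126898873 f [0.49  0.749 0.423] [ 0.01  -0.008  0.034] w 0.08493196927189267 0.0 j [-0.086  0.302 -0.043  1.228  0.     0.23 ]
slide cm [0.8   0.144 6.763]
```

Emit:
{"fn": "arm_command", "kwargs": {"slide": [[0.8,0.1,0],[0.8,0.1,1.5],[0.8,0.1,3],[0.8,0.1,3],[0.8,0.1,3]], "spin": [0,0,0,0,0]}}

```text
clock: 13.78
eef_pos: [0.5104, -0.0415, 0.1517]
tool_rot: [0.157, 0.988, -0.0, -0.0]
ft_force: [-0.2, -0.2, 0.9]
grip_width: 0.085
grasp_force: 0.0
```

```bash
python3 g.py 0.5075 -0.0403 0.114
```

```text
clock 13.775 pos [ 0.51  -0.041  0.152] x ang 161.92641361708235 f [-0.249 -0.195  0.944] [-0.033  0.005  0.02 ] w 0.0850202267883265 0.0 j [-0.081  0.314 -0.109  1.149 -0.     0.234]
slide cm [0.312 0.023 3.771]
```

Emit:
{"fn": "arm_command", "kwargs": {"slide": [[0.3,0,1.5],[0.3,0,3],[0.3,0,3.7],[0.3,0,3.7],[0.3,0,3.7]], "spin": [0,0,0,0,0]}}

```text
clock: 14.4
eef_pos: [0.5076, -0.0404, 0.1157]
tool_rot: [0.157, 0.988, 0.0, 0.0]
ft_force: [-0.1, -0.2, 0.9]
grip_width: 0.0851
grasp_force: 0.0
```

Emit:
{"fn": "arm_command", "kwargs": {"slide": [[0,0,0],[0,0,0],[0,0,0],[0,0,0],[0,0,0]], "spin": [0,0,0,0,0], "jaw": 0}}

```text
clock: 15.02
eef_pos: [0.5073, -0.04, 0.1157]
tool_rot: [0.157, 0.988, 0.0, 0.0]
ft_force: [-0.3, 2.7, 2.2]
grip_width: 0.0232
grasp_force: 59.8
```

```bash
python3 g.py
```

```text
clock 15.025 pos [ 0.507 -0.04   0.116] x ang 161.96133539684539 f [-0.336  2.723  2.152] [0.354 0.133 0.017] w 0.023199623111584265 59.842103719711304 j [-0.079  0.339 -0.175  1.056  0.001  0.236]
```

Gripped. Next I'll pull it about 66 mm, then measure.

Emit:
{"fn": "arm_command", "kwargs": {"slide": [[1,0,0],[2.2,0,0],[3.4,0,0],[4.5,0,0],[5.5,0,0]], "spin": [0,0,0,0,0]}}

```text
clock: 15.65
eef_pos: [0.4569, -0.0235, 0.1157]
tool_rot: [0.157, 0.988, -0.0, 0.003]
ft_force: [7.4, 0.0, -3.5]
grip_width: 0.0231
grasp_force: 59.5
```

Emit:
{"fn": "arm_command", "kwargs": {"slide": [[0.5,0,0],[0.9,0,0],[1.1,0,0],[1.1,0,0],[1.1,0,0]], "spin": [0,0,0,0,0]}}

```text
clock: 16.27
eef_pos: [0.4464, -0.0201, 0.1157]
tool_rot: [0.157, 0.988, 0.0, 0.002]
ft_force: [6.0, 0.1, -2.2]
grip_width: 0.0233
grasp_force: 59.5
```

```bash
python3 g.py; python3 - <<'E'
from h import *
np.set_printoptions(precision=4,suppress=True)
p=camera("top");q=camera("side")
for n,i in(("t",p),("s",q)):
  for t in("pointer","set_mark","snout_tip","index_line"):
    r=landmark_of(i,t);print(n,t,[(np.round(x["centre"],1),round(x["confidence"],2),atz(i,x["centre"],.077)) for x in r[:1]])
A=cv2.resize(p["pixels"][225:325,230:330],None,fx=4,fy=4,interpolation=cv2.INTER_CUBIC);B=cv2.resize(q["pixels"][180:280,240:340],None,fx=4,fy=4,interpolation=cv2.INTER_CUBIC)
cv2.imwrite("pics/e1.png",np.hstack([A,B])[:,:,::-1])
E
```

```text
clock 16.275 pos [ 0.446 -0.02   0.116] x ang 161.94760845703675 f [ 6.039  0.079 -2.226] [ 0.077 -0.99   0.04 ] w 0.023293697335559603 59.506521821022034 j [-0.045  0.223 -0.337  1.006 -0.     0.27 ]
t pointer []
t set_mark []
t snout_tip []
t index_line []
s pointer [(array([294.9, 225.9]), 0.69, array([0.4834, 0.0185, 0.077 ]))]
s set_mark [(array([290.9, 229.5]), 0.7, array([0.4746, 0.008 , 0.077 ]))]
s snout_tip [(array([255.5, 220.7]), 0.66, array([0.4122, 0.0459, 0.077 ]))]
s index_line [(array([252.7, 228.3]), 0.68, array([0.4054, 0.0216, 0.077 ]))]
```

View pics/e1.png

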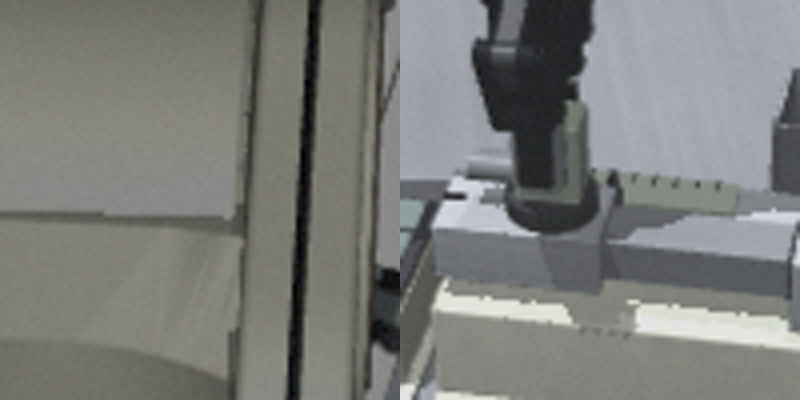

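The side view shows the pointer next to the strip at crop (612,178), with the short ticks to its right. I'll zoom in there and overlay the predicted mark and pointer.

```bash
python3 - <<'E'
from h import *
q=camera("side")
u=np.array([np.cos(np.radians(161.9)),np.sin(np.radians(161.9)),0])
P0=np.array([.5418,-.0043,.077])
m=np.array([[.4736,.0058,.076],atz(camera("top"),[259.3,269],.076)])
print("mark",proj(q,m[0]),proj(q,m[1]),"ptr",proj(q,P0+.0641*u),"1cm",proj(q,P0+.0741*u))
I=cv2.resize(q["pixels"][212:242,275:325],None,fx=12,fy=12,interpolation=cv2.INTER_CUBIC)
J=cv2.resize(cv2.imread("pics/side0.png")[212:242,275:325],None,fx=12,fy=12,interpolation=cv2.INTER_CUBIC)
cv2.imwrite("pics/e2.png",cv2.resize(np.vstack([I[:,:,::-1],J]),None,fx=.83,fy=.83))
E
```

```text
mark [290.50761997 230.66380766] [292.7727329  223.57047458] ptr [293.75823531 226.88749092] 1cm [288.47294552 226.3499736 ]
```

View pics/e2.png

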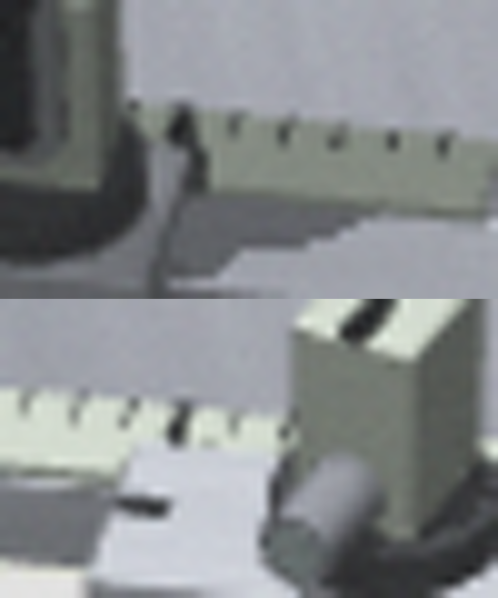

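Emit:
{"fn": "arm_command", "kwargs": {"slide": [[0.2,0,0],[0.4,0,0],[0.4,0,0],[0.4,0,0],[0.4,0,0]], "spin": [0,0,0,0,0]}}

```text
clock: 17.5
eef_pos: [0.4427, -0.0189, 0.1157]
tool_rot: [0.157, 0.988, 0.0, 0.002]
ft_force: [6.5, 1.0, -2.3]
grip_width: 0.0235
grasp_force: 59.4
```

```bash
python3 g.py; python3 - <<'E'
from h import *
q=camera("side")
for t,z in(("index_line",.096),("snout_tip",.115),("pointer",.077)):
  r=landmark_of(q,t)
  if r: print(t,np.round(r[0]["centre"],1),atz(q,r[0]["centre"],z).round(4))
I=cv2.resize(q["pixels"][212:242,260:325],None,fx=12,fy=12,interpolation=cv2.INTER_CUBIC)
cv2.imwrite("pics/e3.png",I[:,:,::-1])
E
```

```text
clock 17.5 pos [ 0.443 -0.019  0.116] x ang 161.94386818616897 f [ 6.543  0.957 -2.275] [ 0.016 -1.053 -0.028] w 0.0234721687436914 59.38524842262268 j [-0.042  0.216 -0.346  1.004 -0.001  0.273]
index_line [250.2 226.9] [ 0.4006 -0.0007  0.096 ]
snout_tip [256.5 217.9] [ 0.4128 -0.0018  0.115 ]
pointer [396.9 236.9] [ 0.6626 -0.0423  0.077 ]
```

View pics/e3.png

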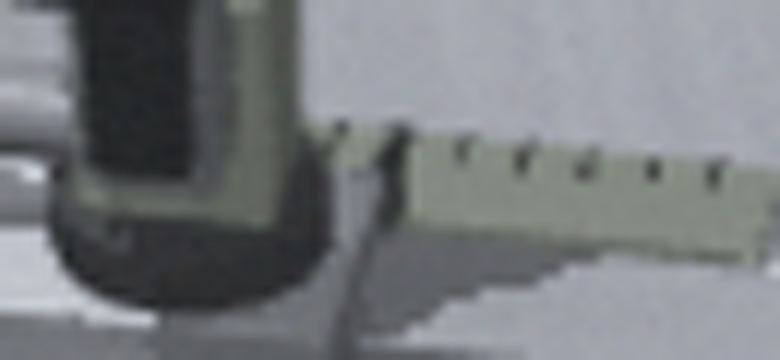

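Pointer and mark now nearly merge at crop (395,130–215). As a cross-check I'll rectify the initial top view and the initial and current side views onto the scale plane.

```bash
python3 - <<'E'
from h import *
import glob
p=camera("top");q=camera("side")
a=np.radians(161.9);u=np.array([np.cos(a),np.sin(a),0]);v=np.array([-u[1],u[0],0]) # -v = stand -y
O=np.array([.5418,-.0043,.077])
s=np.arange(-.015,.095,.00025);l=np.arange(-.015,.026,.00025)
S,L=np.meshgrid(s,l);X=(O+S[...,None]*u+L[...,None]*v).reshape(-1,3)
def rect(c,img):
    m=cv2.projectPoints(X,np.array(c["rvec"],float),np.array(c["tvec"],float),np.array(c["intrinsics"]),np.array([c["k1"],0,0,0,0],float))[0].reshape(*S.shape,2).astype(np.float32)
    r=cv2.remap(img,m[...,0],m[...,1],cv2.INTER_CUBIC)
    for k in range(0,110,5): r[:6 if k%10 else 10,min(int((k+.0)*4)+20,439)]=(0,0,255)
    return r
q8=q["pixels"][:,:,::-1].copy()
t0=cv2.imread("pics/top0.png")
R3=[rect(p,t0),rect(q,cv2.imread("pics/side0.png")),rect(q,q8)]
cv2.imwrite("pics/r.png",cv2.resize(np.vstack(R3),None,fx=1.2,fy=1.2))
g=cv2.cvtColor(R3[0],cv2.COLOR_BGR2GRAY).astype(float)
for n,l0,l1,s0,s1 in(("ptr",.001,.006,-.008,.008),("mark",-.004,.008,.06,.076),("mark2",.0,.005,.06,.076)):
    i=(l>=l0)&(l<=l1);j=(s>=s0)&(s<=s1);pr=g[np.ix_(i,j)].mean(0)
    w=np.clip(np.percentile(pr,60)-pr,0,None);w[w<w.max()*.3]=0
    print(n,"centroid mm",1e3*(w*s[j]).sum()/w.sum(),"min",1e3*s[j][pr.argmin()],"depth",w.max())
E
```

```text
ptr centroid mm -0.22262105010211294 min -0.24999999999998634 depth 77.27999999999999
mark centroid mm 67.9452565917876 min 67.75000000000007 depth 100.4041666666667
mark2 centroid mm 67.98268195647094 min 68.00000000000007 depth 100.30000000000001
```

View pics/r.png

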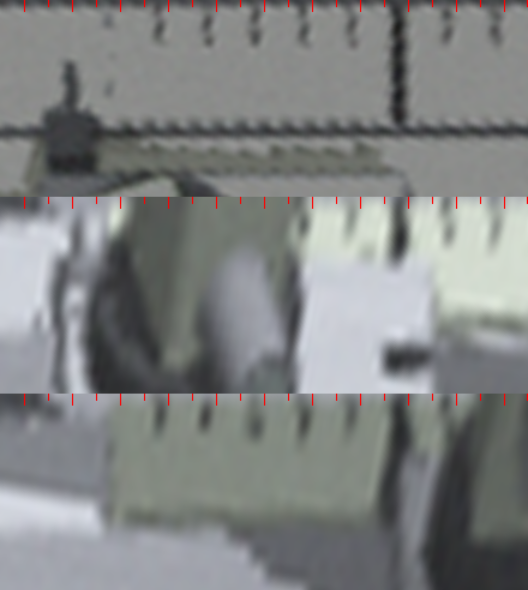

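```bash
python3 g.py; python3 -c "
from workcell import *
print(job_done())"
```

```text
clock 17.8 pos [ 0.443 -0.019  0.116] x ang 161.94241823074591 f [ 6.174  0.251 -2.248] [ 0.043 -1.06   0.017] w 0.022874715969719905 59.3878448009491 j [-0.042  0.216 -0.346  1.004 -0.001  0.273]
the job is handed in; nothing more can be done
None
```

The job is handed in at 17.8 s with no verdict returned: the head is turned to the index line, the button is down, and the boom is held about 68 mm out against a measured 68.1 mm to the long mark, with the head gripped at about 59 N.

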